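# Lid the clip drum with its window over the red clips

### The job

Take the orange windowed lid out of its stand and close the clear clip drum with it, so that the lid's window stands over the compartment of red clips. The lid must be fully home: its lugs dropped into the notches of the rim (turn it and feel for them), flat, and let go. Leave the other things on the table where they are.

Things in the scene. Friction and masses are not known exactly. Their poses are not given: they have to be found in the camera images.
- lid_center (a point): Loose orange round lid, 114 mm across, 20 mm thick, 130-210 g; this point is on its axis, half-way through the thickness. Own z: out of the top face. At the start it stands on edge in the stand, z level along the stand's +x, window down; pinch it at the top of the rim across the 20 mm. From that grip it cannot go on the drum: lay it on the table, bar up, then take it by the bar.
- lid_grip (a point): middle of the black bar grip on the lid's top face, on the axis, 25 mm from lid_center along the lid's z. The bar is 44 mm long (along the lid's x), 14 mm wide (along its y), 30 mm tall: 10 to 40 mm from lid_center.
- lid_window (a point): middle of the wedge-shaped window in the lid's plate, 29 mm from the axis along the lid's +y, 7 mm above lid_center. 60 degrees wide, 14 to 42 mm from the axis.
- lid_underside (a point): centre of the underside of the lid's plate, 4 mm above lid_center. Below it the lid is hollow: a skirt 14 mm deep, 102 mm inner and 114 mm outer diameter, and at the skirt four black lugs reaching 6 mm below the plate, at 45, 135, 225 and 315 degrees from the lid's x (so the window is half-way between two lugs).
- stand: grey fixed stand, base 110 x 140 x 6 mm, origin at the centre of its underside. The lid's rim stands in a 23 mm wide slot along own y, on the 6 mm base, between two walls 26 mm tall. Open upwards. The table midway between stand and drum (about 0.5 to 0.65 m ahead of the robot) is clear: room to lay the lid down.
- drum: clear round drum fixed to the table, origin at the centre of its underside, z up; 96 mm outer diameter, 90 mm high. White partition walls along its own x and y make four compartments, each with one colour of clips.
- drum_rim (a point): centre of the drum's mouth, at its top. The black collar of the rim (42 to 48 mm from the axis) has four notches 90 degrees apart, 14 mm wide, 8 mm deep, near the ends of the partition walls but turned up to 12 degrees either way, by an amount not told: feel for it. A lid set on it is centred by its skirt with 2 to 3 mm play and turns freely with its lugs on the collar.
- lid_home (a point): where lid_center is when the lid is fully home: on the drum's axis, 86 mm above its origin. With the lugs riding on the collar lid_center is 6 mm higher; over the notches (3 degrees of play each way) the lid drops those 6 mm by its own weight if it is not held up, and then no longer turns. If only some lugs have caught, centre it, turn it a little to and fro and press.
- red_heap (a point): middle of the heap of red clips, 34 mm above the table, in the middle of their compartment, 29 mm from the drum's axis, 45 degrees from the partition walls.
Mind the look-alikes: they are no part of the job. There is more than one size of the part that bears lid_center; the job needs the larger.

How it is judged:
By the outcome, as a careful person would: the job done as asked, in the order asked, and still so for the second after the job is handed in, with the robot touching nothing.
It also fails if it takes over 72 s, if anything falls off the work surface, if the arm or the gripper's body presses on something with over 40 N, if the wrist force passes 120 N, or if a joint passes its speed limit or range.

### The arm

A 6-joint arm with a two-finger parallel gripper is mounted at the origin on the work surface. World frame = base frame: x ahead of the robot, y to its left, z up, the work surface at z = 0. Lengths are in m, angles in rad, forces in N, time in s.
With the tool pointing down it reaches from about 0.35 to 0.775 m from the base axis. Payload 5.5 kg.
Tool frame: the origin (TCP) lies between the finger pads; the fingertips stand 11 mm ahead of it and the grasp point (between the pads) lies 8 mm behind it (tips_ahead is the distance from the TCP to the fingertips, in m); z points along the fingers, y is the line along which they close (so a half turn about z gives the same grasp; the last joint's range is limited). The gripper opens to 85 mm and grips with 20 to 120 N. Pads are 22 mm wide; open, the fingers measure 114 mm over their backs; the gripper's body (76 mm by 85 mm) begins 54 mm behind the grasp point. The pads swing forward as they close: fully open they stand 13 mm farther back than shut.
Start: joints at [1.056, 0.313, 0.046, 1.304, 0, 1.431], TCP at [0.211, 0.535, 0.207] pointing down, gripper open.
Joint ranges: [-2.76, 2.76], [-0.86, 1.69], [-1.03, 1.26], [-2.2, 2.34], [-1.47, 1.5], [-3.14, 3.14]. Speed limits (rad/s): [2.57, 2.57, 3.14, 3.14, 3.14, 3.14].

### API

Orientations are given as a unit quaternion [w, x, y, z].
In Python, from workcell import * gives the robot as it stands. The module is installed in compiled form; this text tells all that it offers.
- The arm moves only by the tool jog_arm, never from a script. Its argument "moves" is a list of rows, each an object with "fingers": the closure, from 0 (fully open) to 1 (shut); "slide": the shift along the tool's x, y, z in mm, a list of three; "angular": the turn, a rotation vector about the tool's x, y, z in degrees, a list of three. A call has 1 to 10 rows; each row is the pose to reach, as a shift and turn from the pose commanded when the call began, along the tool's axes at that moment; what a row does not reach only later rows make up. A row lasts 1/12 s, in which the tool goes at most 41.7 mm and 7.16 degrees, less where a joint would pass 70% of its speed; a pose out of reach is approached as far as the arm can. A call with a gripper value outside its range is refused whole. The fingers move at their own pace and stop on an object; "squeeze" is the grip in N (left out, the last holds). Time passes only in rows, so rows that repeat a pose let the fingers close. It gives the time, the measured TCP pose, the force, the opening and the grip force at its end, in the units of the state.
- get_state(): the state, without advancing time (a new reading comes with each control period).
- read_camera(name): name is "scene" or "top"; returns a dict with "color" (480x640x3 uint8, red, green, blue), "fovy" (degrees; the focal length in pixels is half the picture's height over the tangent of half this angle, whatever the lens; pixels are square), "cx", "cy" (the principal point, pixels), "world_from_camera" (4x4, takes a point from camera to world coordinates). Camera axes: x right, y down, z forward; pixel columns grow to the right and rows downward; lengths in m; the calibration is good to about 2 mm. A picture is of the moment at which its call begins. There is no depth.
- hand_in(): hands the job in; it is judged then, once.
Trained networks look in a picture, given as the dict that the camera call returned (one of the last four; its "shot" number tells which), for a name from the list of things; names that differ only in an ending like _2 or _b are one class to them, and where a whole thing is asked for, a point or a joint stands for the part that bears it (a point fixed in the world has none). Each returns a list of dicts, best first, with "p" (0 to 1); they miss things now and then, are a little off and sometimes report something else, mostly with a low value. They report only what shows in the picture. A call takes as long as a camera call. They do not tell look-alikes from the thing itself.
- look_for(target, picture): "point" ([column, row] in pixels, amid what is visible of it).
- tip_of(target, picture): "point" ([column, row] in pixels: a listed point, or the origin of a listed thing).
The state is a dict: "clock": time; "joint_pos": joint angles; "qvel": joint speeds; "tau": joint torques, N m; "tcp_pos": TCP position; "orientation": TCP orientation; "wrist_force": force on the tool from outside, world axes, zero at the start; "ft_torque": the same for the moment, N m; "finger_gap": finger opening in m; "grip_force": force on a finger pad.
Only numpy, scipy, OpenCV 4.12 (cv2) and the standard library are available. Lean on these libraries where they do the work, as an engineer would, in place of code of your own. Each camera call takes 0.05 s, during which the arm holds its last target. There are 200 camera calls.

## Working session

There is one attempt and no reset: what is moved stays moved. The work goes in short steps, Python scripts to look and compute and a tool call to move; the robot and the scene stay as the last step left them, time stands still between calls to the robot, and variables do not carry over. Pictures are saved under pics/ and viewed, at most 10 in all, crops included, and the job is handed in when it is done.

Besides the shell and the picture viewer there is one more tool, called after "Request:" as name(argument=value, ...), one argument or row to a line, values as JSON. jog_arm: Moves the arm, as the interface text tells. Its arguments: {"type":"object","properties":{"moves":{"type":"array","items":{"type":"object","properties":{"fingers":{"type":"number"},"slide":{"type":"array","items":{"type":"number"}},"angular":{"type":"array","items":{"type":"number"}}}}},"squeeze":{"type":"number"}},"required":["moves"]}

```bash
mkdir -p pics
cat > h.py <<'E'
from workcell import *
import numpy as np, cv2
from scipy.spatial.transform import Rotation as R
def ray(p,uv):
    f=240/np.tan(np.radians(p["fovy"])/2); M=np.array(p["world_from_camera"])
    d=M[:3,:3]@np.array([(uv[0]-p["cx"])/f,(uv[1]-p["cy"])/f,1.]); return M[:3,3],d/np.linalg.norm(d)
def onz(p,uv,z):
    o,d=ray(p,uv); return o+d*(z-o[2])/d[2]
def tri(a,b):
    A=np.zeros((3,3));v=np.zeros(3)
    for o,d in (a,b):
        P=np.eye(3)-np.outer(d,d);A+=P;v+=P@o
    x=np.linalg.solve(A,v); return x,[np.linalg.norm((np.eye(3)-np.outer(d,d))@(x-o)) for o,d in (a,b)]
def proj(p,X):
    f=240/np.tan(np.radians(p["fovy"])/2); M=np.linalg.inv(np.array(p["world_from_camera"]))
    c=M[:3,:3]@np.array(X)+M[:3,3]; return np.array([p["cx"]+f*c[0]/c[2],p["cy"]+f*c[1]/c[2]])
def save(p,n): cv2.imwrite("pics/"+n,p["color"][:,:,::-1])
def tool(X):  # world target of TCP -> slide mm
    s=get_state(); q=s["orientation"]; r=R.from_quat([q[1],q[2],q[3],q[0]]); return r.inv().apply(np.array(X)-s["tcp_pos"])*1000, r.as_matrix()
E
python3 - <<'E'
from h import *
np.set_printoptions(precision=3,suppress=True)
s=get_state();print(s)
for c in("scene","top"):
    p=read_camera(c);save(p,c+"0.png");print(c,p["fovy"],np.array(p["world_from_camera"])[:3])
    for t in("lid_center","lid_grip","lid_window","stand","drum","drum_rim","red_heap"):
        print(t,[(np.round(d["point"],1),round(d["p"],2)) for d in tip_of(t,p)][:4])
E
```

```text
{'clock': 0.0, 'joint_pos': array([ 1.056,  0.314,  0.045,  1.304, -0.   ,  1.431]), 'qvel': array([ 0.002,  0.001, -0.001, -0.   , -0.001, -0.001]), 'tau': array([  0.002, -48.062,  29.854,   0.019,   0.   ,   0.   ]), 'tcp_pos': array([0.21 , 0.535, 0.206]), 'orientation': array([-0.   ,  0.186,  0.982, -0.001]), 'wrist_force': array([-0.322,  0.326,  0.765]), 'ft_torque': array([ 0.01 , -0.018,  0.016]), 'grip_force': 0.0, 'finger_gap': 0.08555149155067142}
scene 54.15193887263145 [[-0.674  0.466 -0.573  0.939]
 [ 0.738  0.43  -0.519  0.418]
 [ 0.004 -0.773 -0.634  0.595]]
lid_center [(array([263.6, 190.4]), 0.81), (array([208.6, 221.4]), 0.68), (array([203.9, 209. ]), 0.58)]
lid_grip [(array([261. , 184.5]), 0.96), (array([199.4, 217.6]), 0.78), (array([214.2, 234. ]), 0.55)]
lid_window [(array([266.7, 183.3]), 0.92), (array([209.1, 219.4]), 0.73)]
stand [(array([214.1, 229.4]), 0.56), (array([200.5, 213.3]), 0.22)]
drum [(array([433.6, 373. ]), 0.82)]
drum_rim [(array([444.9, 333.4]), 0.83)]
red_heap [(array([445.2, 339.7]), 0.78)]
top 46.24600122470499 [[-0.011 -0.999  0.035  0.443]
 [-1.     0.012  0.014  0.008]
 [-0.015 -0.035 -0.999  1.143]]
lid_center [(array([452.4, 280.9]), 0.95), (array([443. , 199.2]), 0.91)]
lid_grip [(array([455.6, 286.1]), 0.78), (array([439.8, 185.1]), 0.56)]
lid_window [(array([458.7, 286.4]), 0.86), (array([440.2, 196. ]), 0.6)]
stand [(array([438.7, 199.9]), 0.86), (array([443., 199.]), 0.32)]
drum [(array([191.7, 214.4]), 0.89)]
drum_rim [(array([178. , 207.8]), 0.94)]
red_heap [(array([191.4, 226.8]), 0.52)]
```

View pics/scene0.png

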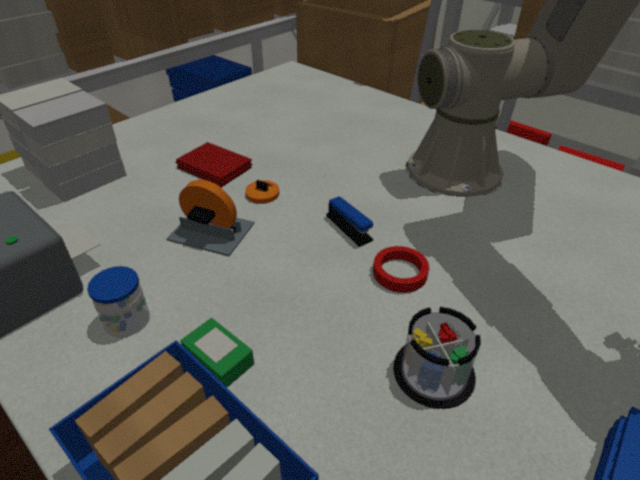

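View pics/top0.png

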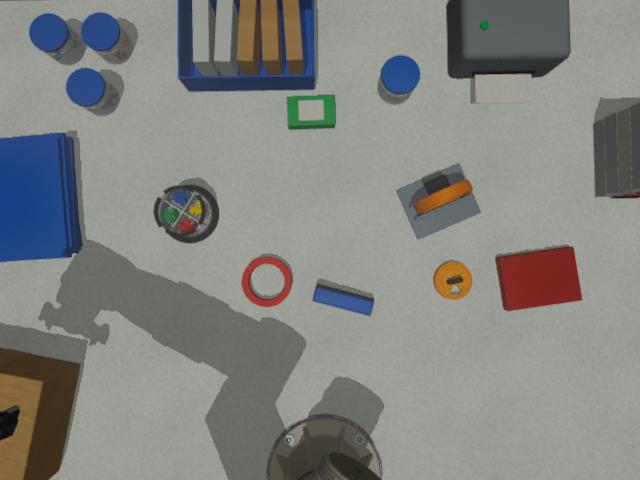

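The scene view shows the large orange lid standing in the stand at about (208,205), with its bar facing the camera side. The small look-alike lid lies flat at (262,190), and the drum is at (437,350) with red at (447,332). In the top view the stand lid is at (443,195) with its bar up-left. The drum is at (187,212) and red is at (187,227), toward the robot. The space around (350,190) is clear.

Run:
```python
from h import *
np.set_printoptions(precision=3,suppress=True)
a=read_camera("scene");b=read_camera("top")
for n,u,v in(("lidc",(206,207),(443,199)),("lidc2",(208.6,221.4),(443,199.2)),("grip",(199.4,217.6),(439.8,185.1)),("rim",(444.9,333.4),(178,207.8)),("stand",(214.1,229.4),(438.7,199.9)),("red",(445.2,339.7),(191.4,226.8))):
    print(n,*tri(ray(a,u),ray(b,v)))
print("standbase corners z=6",[onz(b,c,.006)[:2] for c in((397,190),(460,164),(480,212),(418,238))])
print("drum base", onz(b,(191.7,214.4),0))
print("lid z.12 mid", onz(b,(445,195),.1), "clips z", onz(b,(187,227),.04))
# drum crop, and lid crop
c=b["color"][:,:,::-1]
w=np.hstack([cv2.resize(c[170:250,145:235],None,fx=4.4,fy=4.4,interpolation=3),cv2.resize(c[160:240,393:483],None,fx=4.4,fy=4.4,interpolation=3)]);cv2.imwrite("pics/crop1.png",w)
```

```text
lidc [ 0.542 -0.234  0.065] [np.float64(0.001391436724165781), np.float64(0.0013914367241655353)]
lidc2 [ 0.542 -0.24   0.027] [np.float64(0.0020698394781304063), np.float64(0.002069839478130346)]
grip [ 0.567 -0.228  0.057] [np.float64(0.0017475534641146983), np.float64(0.001747553464114718)]
rim [0.527 0.271 0.096] [np.float64(0.0016739164486496772), np.float64(0.0016739164486497316)]
stand [ 0.54  -0.233  0.01 ] [np.float64(0.004861322243568194), np.float64(0.004861322243568328)]
red [0.493 0.26  0.041] [np.float64(0.0034634506288423843), np.float64(0.0034634506288423964)]
standbase corners z=6 [array([ 0.566, -0.153]), array([ 0.617, -0.281]), array([ 0.519, -0.32 ]), array([ 0.468, -0.194])]
drum base [0.522 0.266 0.   ]
lid z.12 mid [ 0.545 -0.229  0.1  ] clips z [0.494 0.266 0.04 ]
```

View pics/crop1.png

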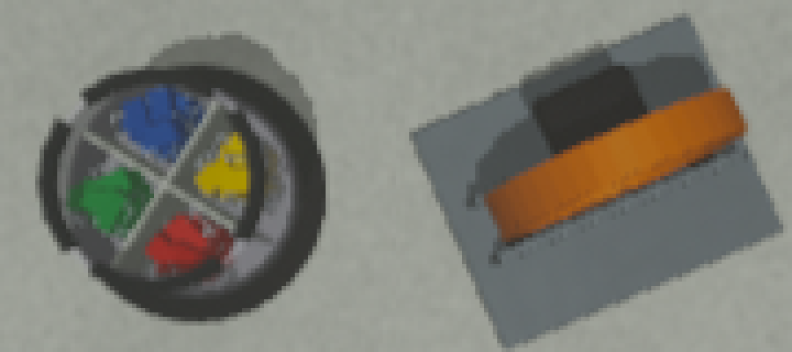

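The crop shows the four collar gaps turned about 3° counter-clockwise from the image diagonals, and red's bisector about 13° right of down. So red lies at world yaw of about 193°, and I expect the window to seat near 183°. The lid axis is at yaw 22°.

Request:
jog_arm(
  moves=[
    {"slide": [-591, -595, 0], "angular": [0, 0, 46.6], "fingers": 0.3},
    {"slide": [-591, -595, 0], "angular": [0, 0, 46.6], "fingers": 0.3},
    {"slide": [-591, -595, 0], "angular": [0, 0, 46.6], "fingers": 0.3},
    {"slide": [-591, -595, 0], "angular": [0, 0, 46.6], "fingers": 0.3},
    {"slide": [-591, -595, 0], "angular": [0, 0, 46.6], "fingers": 0.3},
    {"slide": [-591, -595, 0], "angular": [0, 0, 46.6], "fingers": 0.3},
    {"slide": [-591, -595, 0], "angular": [0, 0, 46.6], "fingers": 0.3},
    {"slide": [-591, -595, 0], "angular": [0, 0, 46.6], "fingers": 0.3},
    {"slide": [-591, -595, 0], "angular": [0, 0, 46.6], "fingers": 0.3},
    {"slide": [-591, -595, 0], "angular": [0, 0, 46.6], "fingers": 0.3},
  ],
)

```text
clock: 1.73
tcp_pos: [0.3759, 0.1507, 0.2075]
orientation: [0.0, 0.56, 0.829, 0.0]
wrist_force: [0.9, -0.1, -0.4]
finger_gap: 0.0593
grip_force: 0.0
```

Run:
```python
from h import *
print(tool([.543,-.235,.16]),get_state()["joint_pos"])
```

```text
(array([-420.18250715,   10.77866736,   47.52430773]), array([[-3.73713230e-01,  9.27543506e-01,  1.21087633e-03],
       [ 9.27544290e-01,  3.73713068e-01,  3.65770703e-04],
       [-1.13252068e-04,  1.25983478e-03, -9.99999200e-01]])) [ 1.82297727e-01 -1.76738780e-02 -3.45603914e-01  1.24160917e+00
  1.40190376e-04  1.37008497e+00]
```

Request:
jog_arm(
  moves=[
    {"slide": [-420, 11, 0]},
    {"slide": [-420, 11, 0]},
    {"slide": [-420, 11, 0]},
    {"slide": [-420, 11, 0]},
    {"slide": [-420, 11, 0]},
    {"slide": [-420, 11, 0]},
    {"slide": [-420, 11, 0]},
    {"slide": [-420, 11, 0]},
    {"slide": [-420, 11, 0]},
    {"slide": [-420, 11, 20]},
  ],
)

```text
schema error: expected keys fingers, slide, angular
```

Run:
```python
from h import *
print(tool([.543,-.235,.102]),get_state()["joint_pos"])
p=read_camera("top");q=read_camera("scene")
w=np.hstack([cv2.resize(p["color"][140:260,380:520],None,fx=2.8,fy=2.8,interpolation=3),cv2.resize(q["color"][130:250,150:290],None,fx=2.8,fy=2.8,interpolation=3)]);cv2.imwrite("pics/c2.png",w[:,:,::-1])
```

```text
(array([-420.17593853,   10.70559695,  105.52426133]), array([[-3.73713230e-01,  9.27543506e-01,  1.21087633e-03],
       [ 9.27544290e-01,  3.73713068e-01,  3.65770703e-04],
       [-1.13252068e-04,  1.25983478e-03, -9.99999200e-01]])) [ 1.82297727e-01 -1.76738780e-02 -3.45603914e-01  1.24160917e+00
  1.40190376e-04  1.37008497e+00]
```

View pics/c2.png

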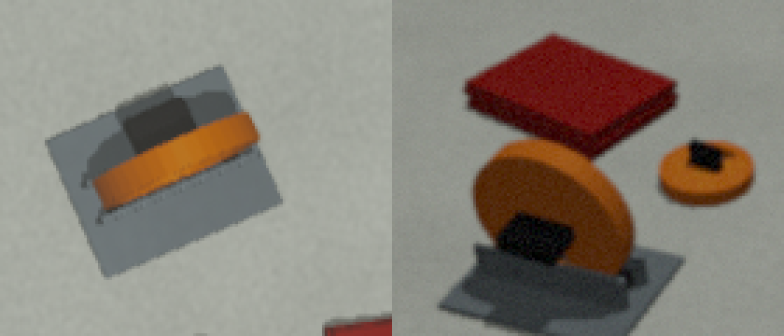

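That move was refused, because every row needs all three keys. The crops show the lid untouched: upright in the slot, bar side away from the robot.

Request:
jog_arm(
  moves=[
    {"slide": [-420, 11, 0], "angular": [0, 0, 0], "fingers": 0.3},
    {"slide": [-420, 11, 0], "angular": [0, 0, 0], "fingers": 0.3},
    {"slide": [-420, 11, 0], "angular": [0, 0, 0], "fingers": 0.3},
    {"slide": [-420, 11, 0], "angular": [0, 0, 0], "fingers": 0.3},
    {"slide": [-420, 11, 0], "angular": [0, 0, 0], "fingers": 0.3},
    {"slide": [-420, 11, 0], "angular": [0, 0, 0], "fingers": 0.3},
    {"slide": [-420, 11, 0], "angular": [0, 0, 0], "fingers": 0.3},
    {"slide": [-420, 11, 0], "angular": [0, 0, 0], "fingers": 0.3},
    {"slide": [-420, 11, 0], "angular": [0, 0, 0], "fingers": 0.3},
    {"slide": [-420, 11, 20], "angular": [0, 0, 0], "fingers": 0.3},
  ],
)

```text
clock: 2.67
tcp_pos: [0.5424, -0.2295, 0.1931]
orientation: [0.003, 0.56, 0.829, 0.0]
wrist_force: [1.3, -0.4, 0.8]
finger_gap: 0.0599
grip_force: 0.0
```

Run:
```python
from h import *
print(tool([.543,-.235,.102])[0],get_state()["joint_pos"])
p=read_camera("top");q=read_camera("scene")
w=np.hstack([cv2.resize(p["color"][140:260,380:520],None,fx=2.8,fy=2.8,interpolation=3),cv2.resize(q["color"][130:250,150:290],None,fx=2.8,fy=2.8,interpolation=3)]);cv2.imwrite("pics/c3.png",w[:,:,::-1])
```

```text
[-4.90021285 -1.82647265 91.09133282] [-5.36663922e-01  3.38807290e-01  4.77268911e-02  1.27348298e+00
  1.95849140e-04  6.51695567e-01]
```

View pics/c3.png

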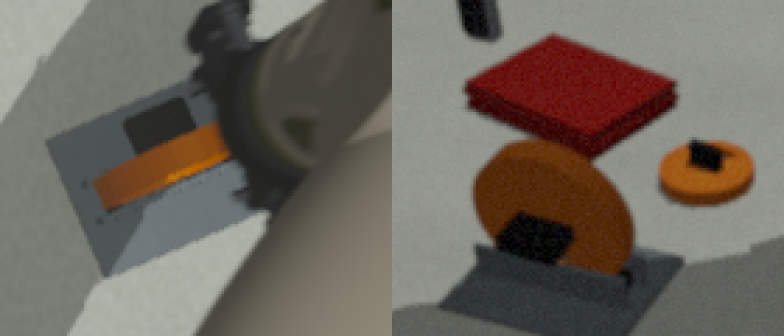

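The gripper is above the lid with its fingers straddling the rim in line with the slot. Descending and gripping.

Request:
jog_arm(
  moves=[
    {"slide": [-4, -1, 40], "angular": [0, 0, 0], "fingers": 0.3},
    {"slide": [-4, -1, 80], "angular": [0, 0, 0], "fingers": 0.3},
    {"slide": [-4, -1, 87], "angular": [0, 0, 0], "fingers": 0.3},
    {"slide": [-4, -1, 87], "angular": [0, 0, 0], "fingers": 0.7},
    {"slide": [-4, -1, 87], "angular": [0, 0, 0], "fingers": 1},
    {"slide": [-4, -1, 87], "angular": [0, 0, 0], "fingers": 1},
    {"slide": [-4, -1, 87], "angular": [0, 0, 0], "fingers": 1},
    {"slide": [-4, -1, 87], "angular": [0, 0, 0], "fingers": 1},
    {"slide": [-4, -1, 87], "angular": [0, 0, 0], "fingers": 1},
  ],
  squeeze=60,
)

```text
clock: 3.52
tcp_pos: [0.5412, -0.2309, 0.1048]
orientation: [0.001, 0.56, 0.829, 0.0]
wrist_force: [-0.4, -0.2, 0.0]
finger_gap: -0.0001
grip_force: 0.0
```

Run:
```python
from h import *
p=read_camera("top");q=read_camera("scene")
w=np.hstack([cv2.resize(p["color"][140:260,380:520],None,fx=2.8,fy=2.8,interpolation=3),cv2.resize(q["color"][130:250,150:290],None,fx=2.8,fy=2.8,interpolation=3)]);cv2.imwrite("pics/c4.png",w[:,:,::-1])
for X in([.543,-.235,.105],[.541,-.231,.094],[.543,-.236,.12],[.543,-.236,.063]): print(X,proj(q,X),proj(p,X))
```

```text
[0.543, -0.235, 0.105] [202.60578367 189.56851157] [449.10985953 195.77372045]
[0.541, -0.231, 0.094] [205.66594225 194.82565957] [445.60704289 197.45428837]
[0.543, -0.236, 0.12] [201.033595   182.58465526] [451.58147772 194.94980015]
[0.543, -0.236, 0.063] [205.62944468 207.59331207] [444.5393478 197.9335028]
```

View pics/c4.png

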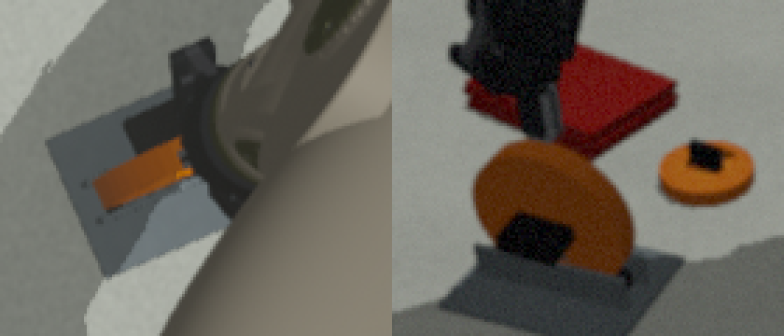

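The crop shows the fingers shut, with their tips at about scene (204,179), right at the lid's upper edge. They are either above the lid or hidden behind it. I'll raise by 20 mm and compare the tip rows to find out.

Run:
```python
from h import *
q=read_camera("scene");cv2.imwrite("pics/a.png",q["color"])
for r in range(150,190,2): print(r," ".join("%3d/%3d"%(q["color"][r,c,0],q["color"][r,c,2]) for c in range(194,216,3)))
```

```text
150  23/ 27  23/ 25  11/ 12   0/  6  15/ 11  17/ 20   8/ 16  91/ 23
152   4/ 11  19/ 18  12/ 13   7/  5  13/ 23   8/  8  84/ 10 106/ 14
154   8/  0  14/ 24  18/ 13  27/ 27  11/  5  35/ 22 103/  2 107/ 16
156  12/ 24  25/ 27  21/ 14   0/  0   5/ 17  27/ 13 106/ 21 104/  5
158   5/ 21   4/ 18  14/ 18   0/  0  13/ 16  49/ 18 108/ 20 106/ 19
160  19/ 21  11/ 19  14/ 18  17/ 19  37/ 41  77/ 28 110/ 23 108/ 24
162  11/  8   0/  9  18/ 23   0/  4  32/ 31  75/ 31 110/ 21 108/ 19
164  28/ 11   5/ 14   0/  7  39/ 46  45/ 51  71/ 37 112/ 24 112/ 22
166  53/ 14  15/ 19  18/ 15  44/ 45  46/ 50  58/ 46 108/ 24 108/ 12
168  51/ 13  24/ 27   0/  0  38/ 40  51/ 52  56/ 44 109/ 21 110/ 29
170  51/  0   9/ 21  13/ 21  32/ 35  58/ 58  51/ 48 109/ 18 112/ 19
172  52/ 10  11/ 19  11/  9  25/ 24  56/ 61  49/ 49 106/  4 112/ 25
174  58/  8  22/ 20  18/ 21  24/ 26  57/ 62  36/ 39  88/ 13 107/ 15
176 100/ 94  20/ 20  15/ 11   7/  9  56/ 57  33/ 34  64/ 11  72/ 19
178 144/140 101/ 90  26/ 19   6/  7  58/ 62  42/ 25  60/  3  62/  9
180 124/ 93 114/ 51  84/ 31  67/ 41  70/ 59  67/ 10  55/ 12  54/  7
182 103/  1 107/ 18 107/  7 103/  3 103/ 17 103/ 23  75/ 17  61/ 19
184 104/  1 104/  3 106/ 19 106/  3 105/ 14 101/  1 103/ 14  86/ 17
186  91/ 12  95/ 22  96/  0 103/ 13 105/ 10 102/  1 105/ 16 102/ 18
188  83/ 14  84/  3  86/  9  89/ 13 100/  2 104/ 19 100/  9 102/ 16
```

Request:
jog_arm(
  moves=[
    {"slide": [0, 0, -20], "angular": [0, 0, 0], "fingers": 1},
    {"slide": [0, 0, -20], "angular": [0, 0, 0], "fingers": 1},
  ],
)

```text
clock: 3.83
tcp_pos: [0.5416, -0.2314, 0.1259]
orientation: [0.002, 0.56, 0.829, 0.0]
wrist_force: [-0.1, -0.8, 0.6]
finger_gap: -0.0002
grip_force: 0.0
```

Run:
```python
from h import *
q=read_camera("scene");s=get_state();print(s["tcp_pos"],s["finger_gap"],proj(q,s["tcp_pos"]),proj(q,s["tcp_pos"]-[0,0,.011]))
for r in range(150,190,2): print(r," ".join("%3d/%3d"%(q["color"][r,c,0],q["color"][r,c,2]) for c in range(194,216,3)))
a=cv2.imread("pics/a.png")[130:250,150:290];b=q["color"][130:250,150:290]
w=np.hstack([cv2.resize(i,None,fx=2.8,fy=2.8,interpolation=3) for i in(a,b)]);w=np.clip(w.astype(float)*2,0,255);cv2.imwrite("pics/c5.png",w[:,:,::-1])
```

```text
[ 0.54161829 -0.23140349  0.1248707 ] 0.00027435514461335997 [202.75637474 180.97360368] [203.6639876  186.00050456]
150  19/ 18  19/ 25  10/ 14  31/ 31  61/ 44 106/  5 106/ 19 108/ 21
152  19/ 21  23/ 17  18/ 17  45/ 47  59/ 47 107/ 17 107/ 24 106/ 13
154   0/  0  15/ 13  37/ 40  52/ 56  52/ 49 108/ 17 109/ 19 107/ 20
156  10/ 20  19/ 13  28/ 28  55/ 59  43/ 43 107/ 22 104/ 14 108/ 16
158  11/ 16   7/ 14  20/ 24  56/ 60  35/ 38 101/ 25 106/ 11 107/  8
160  15/ 15  17/ 14  23/ 18  55/ 57  36/ 37 102/ 16 107/ 19 109/ 18
162  28/ 18  26/ 23  17/ 18  53/ 57  27/ 28 100/ 14 111/ 27 109/ 24
164  39/ 26  16/ 19   8/ 11  58/ 60  32/ 35  99/ 35 105/  4 112/ 24
166  44/ 21  16/ 19  18/ 17  52/ 56  36/ 42  93/ 21 111/ 16 107/  2
168  59/ 21  37/ 31  20/ 29  48/ 50  66/ 47 107/ 27 110/ 21 110/ 22
170  62/  0  60/ 30  61/ 40  60/ 56 101/ 29 109/ 20 109/ 20 108/ 18
172  56/  8  55/  0  70/ 15  63/ 18  78/ 17 101/ 21 109/ 14 110/ 24
174  61/ 21  59/ 11  56/  0  59/ 12  69/  0  62/ 10  88/ 12 108/ 20
176 100/ 95  64/ 35  60/  0  62/ 18  58/ 19  59/ 15  61/ 13  61/  1
178 145/142 126/117  77/ 55  59/  7  60/ 14  54/  1  63/ 18  65/  8
180 120/ 88 112/ 55 105/ 36  96/  7  81/ 19  69/ 20  63/ 26  50/  0
182 104/ 13 104/  6 103/  8 104/  0 106/ 16 100/ 14  74/  1  61/  4
184 106/  6 106/  8 103/  6 105/  5 108/ 21 103/  0 101/ 16  85/  9
186  88/  1  95/ 15  98/ 10 103/ 20 105/ 15 106/ 19 103/ 12 104/ 20
188  88/ 16  86/ 14  82/  0  90/  7  99/  4 103/ 15 103/  4 101/ 11[ WARN:0@3.455] global loadsave.cpp:1063 imwrite_ Unsupported depth image for selected encoder is fallbacked to CV_8U.
```

View pics/c5.png

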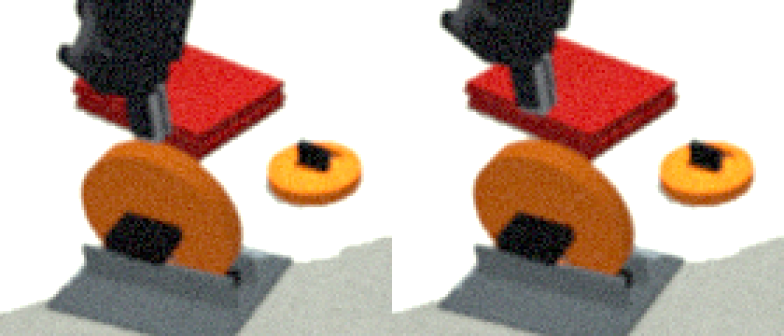

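The brightened crops show the tips at (204,179) before and (204,169) after the raise. The fingers were above the lid, about 35 mm higher than the text suggests. I'll open, go lower while watching the force, and close again.

Request:
jog_arm(
  moves=[
    {"slide": [0, 0, 0], "angular": [0, 0, 0], "fingers": 0.3},
    {"slide": [0, 0, 0], "angular": [0, 0, 0], "fingers": 0.3},
    {"slide": [0, 0, 0], "angular": [0, 0, 0], "fingers": 0.3},
    {"slide": [0, 0, 0], "angular": [0, 0, 0], "fingers": 0.3},
    {"slide": [0, 0, 20], "angular": [0, 0, 0], "fingers": 0.3},
    {"slide": [0, 0, 35], "angular": [0, 0, 0], "fingers": 0.3},
    {"slide": [0, 0, 40], "angular": [0, 0, 0], "fingers": 0.3},
    {"slide": [0, 0, 40], "angular": [0, 0, 0], "fingers": 0.3},
  ],
)

```text
clock: 4.55
tcp_pos: [0.539, -0.2298, 0.0813]
orientation: [-0.002, 0.56, 0.829, -0.0]
wrist_force: [0.2, -0.1, -0.2]
finger_gap: 0.0597
grip_force: 0.0
```

Run:
```python
from h import *
q=read_camera("scene");p=read_camera("top");s=get_state();print(s["tcp_pos"],s["finger_gap"],s["wrist_force"],proj(q,s["tcp_pos"]),proj(q,s["tcp_pos"]-[0,0,.011]))
w=np.hstack([cv2.resize(i,None,fx=2.8,fy=2.8,interpolation=3) for i in(q["color"][100:240,140:280],p["color"][130:270,380:520])]);w=np.clip(w.astype(float)*2,0,255).astype(np.uint8);cv2.imwrite("pics/c6.png",w[:,:,::-1])
```

```text
[ 0.54036989 -0.23058896  0.08336207] 0.059594444238774566 [ 0.44076967 -0.31502272  0.62122734] [206.90538242 199.41995066] [207.75379102 204.15420261]
```

View pics/c6.png

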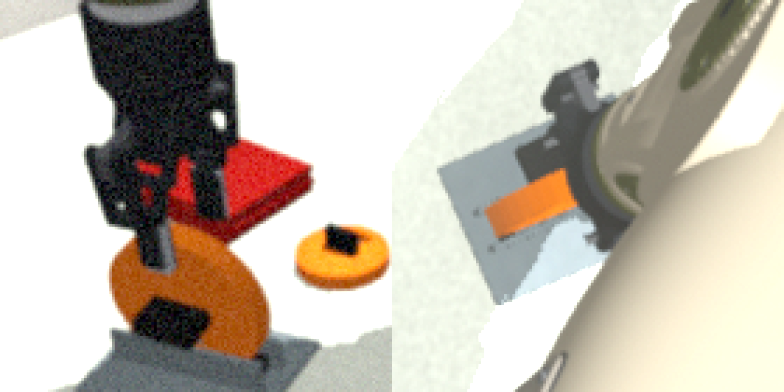

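The fingers now straddle the rim: the near fingertip is at about scene (196,196), in front of the lid and above the bar, and the far one is behind it at (216,179). Closing.

Request:
jog_arm(
  moves=[
    {"slide": [0, 0, 0], "angular": [0, 0, 0], "fingers": 0.7},
    {"slide": [0, 0, 0], "angular": [0, 0, 0], "fingers": 1},
    {"slide": [0, 0, 0], "angular": [0, 0, 0], "fingers": 1},
    {"slide": [0, 0, 0], "angular": [0, 0, 0], "fingers": 1},
    {"slide": [0, 0, 0], "angular": [0, 0, 0], "fingers": 1},
    {"slide": [0, 0, 0], "angular": [0, 0, 0], "fingers": 1},
  ],
  squeeze=60,
)

```text
clock: 5.15
tcp_pos: [0.5412, -0.2309, 0.0842]
orientation: [0.001, 0.56, 0.829, 0.0]
wrist_force: [0.4, 1.1, 5.3]
finger_gap: 0.0182
grip_force: 58.8
```

Gripped. The TCP reads 0.084 m with the lid centre at 0.063 m. Now lift, then carry the lid to the clear area with yaw.

Request:
jog_arm(
  moves=[
    {"slide": [0, 0, -25], "angular": [0, 0, 0], "fingers": 1},
    {"slide": [0, 0, -60], "angular": [0, 0, 0], "fingers": 1},
    {"slide": [0, 0, -100], "angular": [0, 0, 0], "fingers": 1},
    {"slide": [0, 0, -130], "angular": [0, 0, 0], "fingers": 1},
    {"slide": [35, 15, -130], "angular": [0, 0, 6], "fingers": 1},
    {"slide": [70, 31, -130], "angular": [0, 0, 13], "fingers": 1},
    {"slide": [105, 47, -130], "angular": [0, 0, 20], "fingers": 1},
    {"slide": [140, 63, -130], "angular": [0, 0, 27], "fingers": 1},
    {"slide": [178, 79, -130], "angular": [0, 0, 34], "fingers": 1},
    {"slide": [178, 79, -130], "angular": [0, 0, 34], "fingers": 1},
  ],
)

```text
clock: 5.98
tcp_pos: [0.5459, -0.0305, 0.2127]
orientation: [-0.002, 0.778, 0.629, 0.0]
wrist_force: [-0.9, -0.3, -2.1]
finger_gap: 0.018
grip_force: 59.1
```

Run:
```python
from h import *
np.set_printoptions(precision=3,suppress=True)
a=read_camera("scene");b=read_camera("top");s=get_state();print(s)
print(tri(ray(a,(204,178)),ray(b,(204,178)))[0])
for t in("lid_center","lid_grip"):
    for p in(a,b): print(t,[(np.round(d["point"],1),round(d["p"],2)) for d in tip_of(t,p)][:3])
for z in(-.0211,0): print(proj(a,s["tcp_pos"]+[0,0,z]),proj(b,s["tcp_pos"]+[0,0,z]))
# orange blobs
for p in(a,b):
    h=cv2.cvtColor(p["color"],cv2.COLOR_RGB2HSV);m=cv2.inRange(h,(8,150,60),(22,255,255))
    n,_,st,_=cv2.connectedComponentsWithStats(m)
    print([tuple(x) for x in st[1:] if x[4]>150])
```

```text
{'clock': 6.0833, 'joint_pos': array([-0.208,  0.259, -0.013,  1.3  , -0.   ,  1.569]), 'qvel': array([-0.05 ,  0.009,  0.013, -0.008, -0.014, -0.039]), 'tau': array([  1.425, -46.239,  30.343,   0.138,   0.18 ,   0.364]), 'tcp_pos': array([ 0.546, -0.034,  0.213]), 'orientation': array([-0.001,  0.776,  0.63 , -0.001]), 'wrist_force': array([ 0.404, -0.784, -1.926]), 'ft_torque': array([-0.013,  0.029, -0.016]), 'grip_force': 59.1203581322867, 'finger_gap': 0.018314973374867052}
[0.636 0.118 0.341]
lid_center [(array([270.5, 192. ]), 0.65), (array([263.2, 189.4]), 0.63)]
lid_center [(array([453.3, 279.5]), 0.78)]
lid_grip [(array([260.5, 198.3]), 0.68), (array([264. , 183.4]), 0.38)]
lid_grip [(array([458.3, 284.3]), 0.56)]
[272.438 193.06 ] [342.096 190.203]
[271.608 181.341] [342.638 188.817]
[(np.int32(246), np.int32(155), np.int32(55), np.int32(73), np.int32(1955))]
[(np.int32(434), np.int32(262), np.int32(38), np.int32(37), np.int32(944))]
```

The lid centre is seen at (270.5,192), against a prediction of (272,193), so the lid-to-TCP relation holds. Pitching the lid to about 30° and lowering it.

Request:
jog_arm(
  moves=[
    {"slide": [0, 0, 10], "angular": [-7, 0, 0], "fingers": 1},
    {"slide": [0, 0, 20], "angular": [-14, 0, 0], "fingers": 1},
    {"slide": [0, 0, 35], "angular": [-21, 0, 0], "fingers": 1},
    {"slide": [0, 0, 50], "angular": [-28, 0, 0], "fingers": 1},
    {"slide": [0, 0, 65], "angular": [-35, 0, 0], "fingers": 1},
    {"slide": [0, 0, 80], "angular": [-42, 0, 0], "fingers": 1},
    {"slide": [0, 0, 95], "angular": [-49, 0, 0], "fingers": 1},
    {"slide": [0, 0, 110], "angular": [-56, 0, 0], "fingers": 1},
    {"slide": [0, 0, 120], "angular": [-60, 0, 0], "fingers": 1},
    {"slide": [0, 0, 120], "angular": [-60, 0, 0], "fingers": 1},
  ],
)

```text
clock: 7.12
tcp_pos: [0.6171, -0.0312, 0.148]
orientation: [0.343, 0.705, 0.562, 0.265]
wrist_force: [0.3, -0.4, -2.3]
finger_gap: 0.0181
grip_force: 60.4
```

Run:
```python
from h import *
np.set_printoptions(precision=3,suppress=True)
a=read_camera("scene");b=read_camera("top");s=get_state();print(s["tcp_pos"],s["joint_pos"],s["wrist_force"])
r=tool([0,0,0])[1];print(r)
for t,o in(("lid_center",[0,0,.021]),("lid_grip",[0,.025,.021])):
    X=s["tcp_pos"]+r@np.array(o)
    u=[]
    for p in(a,b): print(t,[(np.round(d["point"],1),round(d["p"],2)) for d in tip_of(t,p)][:3],proj(p,X))
```

```text
[ 0.617 -0.03   0.147] [-0.137 -0.031 -1.025 -0.316 -0.079  1.618] [ 0.1    0.327 -2.076]
[[ 0.226  0.612  0.758]
 [ 0.974 -0.132 -0.184]
 [-0.012  0.78  -0.626]]
lid_center [(array([231.2, 246.7]), 0.96), (array([264.8, 191.1]), 0.75)] [232.458 248.657]
lid_center [(array([342.2, 148.8]), 0.87), (array([450.9, 278.4]), 0.81)] [340.223 146.057]
lid_grip [(array([220.2, 238.2]), 0.78), (array([263.8, 182.7]), 0.56)] [221.291 242.584]
lid_grip [(array([343.8, 132.8]), 0.73), (array([456. , 282.8]), 0.58)] [342.408 135.386]
```

The network puts the tilted lid at (231,247), matching the model. The outward pitch is out of reach, with joint 3 at its limit. Instead I'll swing the tool heading to world +y, so the wrist sits over the stand side, and keep the lid tilted bar-up.

```bash
cat >> h.py <<'E'
def go(X,Rt):
    d,r=tool(X); return np.round(d,1),np.round(np.degrees(R.from_matrix(r.T@Rt).as_rotvec()),1)
def tilt(head,b):
    h=np.radians(head);b=np.radians(b);o=np.array([np.cos(h),np.sin(h),0]);u=np.array([0,0,1.])
    z=o*np.cos(b)-u*np.sin(b);y=o*np.sin(b)+u*np.cos(b);return np.column_stack([np.cross(y,z),y,z])
E
python3 - <<'E'
from h import *
print(go([.56,-.038,.16],tilt(90,30)))
E
```

```text
(array([-20.2, -20.7, -48.4]), array([ -7.1,  85.3, -58. ]))
```

Request:
jog_arm(
  moves=[
    {"slide": [-20, -21, -48], "angular": [-7.1, 85.3, -58], "fingers": 1},
    {"slide": [-20, -21, -48], "angular": [-7.1, 85.3, -58], "fingers": 1},
    {"slide": [-20, -21, -48], "angular": [-7.1, 85.3, -58], "fingers": 1},
    {"slide": [-20, -21, -48], "angular": [-7.1, 85.3, -58], "fingers": 1},
    {"slide": [-20, -21, -48], "angular": [-7.1, 85.3, -58], "fingers": 1},
    {"slide": [-20, -21, -48], "angular": [-7.1, 85.3, -58], "fingers": 1},
    {"slide": [-20, -21, -48], "angular": [-7.1, 85.3, -58], "fingers": 1},
    {"slide": [-20, -21, -48], "angular": [-7.1, 85.3, -58], "fingers": 1},
    {"slide": [-20, -21, -48], "angular": [-7.1, 85.3, -58], "fingers": 1},
    {"slide": [-20, -21, -48], "angular": [-7.1, 85.3, -58], "fingers": 1},
  ],
)

```text
clock: 8.25
tcp_pos: [0.561, -0.0385, 0.161]
orientation: [0.135, 0.299, 0.834, 0.444]
wrist_force: [0.9, 0.5, -2.3]
finger_gap: 0.0182
grip_force: 60.4
```

Run:
```python
from h import *
s=get_state();print(s["joint_pos"],s["tcp_pos"],go([.56,-.038,.16],tilt(90,30)))
```

```text
[-0.72998652  0.29801896 -0.46731772  0.93528632  0.9583146  -0.10983113] [ 0.56103253 -0.03851149  0.16100064] (array([ 1.1, -1. ,  0.4]), array([ -3.8,  31.1, -22.3]))
```

Request:
jog_arm(
  moves=[
    {"slide": [1, -1, 0], "angular": [-3.8, 31.1, -22.3], "fingers": 1},
    {"slide": [1, -1, 0], "angular": [-3.8, 31.1, -22.3], "fingers": 1},
    {"slide": [1, -1, 0], "angular": [-3.8, 31.1, -22.3], "fingers": 1},
    {"slide": [1, -1, 0], "angular": [-3.8, 31.1, -22.3], "fingers": 1},
    {"slide": [1, -1, 0], "angular": [-3.8, 31.1, -22.3], "fingers": 1},
    {"slide": [1, -1, 0], "angular": [-3.8, 31.1, -22.3], "fingers": 1},
    {"slide": [1, -1, 0], "angular": [-3.8, 31.1, -22.3], "fingers": 1},
  ],
)

```text
clock: 8.83
tcp_pos: [0.5614, -0.0376, 0.1575]
orientation: [-0.001, 0.001, 0.866, 0.5]
wrist_force: [-1.2, 0.5, -1.8]
finger_gap: 0.0179
grip_force: 60.4
```

Run:
```python
from h import *
s=get_state();print(s["joint_pos"],s["tcp_pos"],go([.56,-.038,.056],tilt(90,30)))
a=read_camera("scene");b=read_camera("top");r=tool([0,0,0])[1]
for t,o in(("lid_center",[0,0,.021]),("lid_grip",[0,.025,.021])):
    X=s["tcp_pos"]+r@np.array(o)
    for p in(a,b): print(t,[(np.round(d["point"],1),round(d["p"],2)) for d in tip_of(t,p)][:3],proj(p,X))
```

```text
[-0.63996788  0.79483831  0.21063442  1.79151396  0.76691756 -0.97854446] [ 0.56141696 -0.03759293  0.15754803] (array([  1.1, -88.2,  50.3]), array([ 0.1, -0.1, -0.2]))
lid_center [(array([263.2, 190.3]), 0.77), (array([271.4, 226.5]), 0.73)] [273.47872501 224.52233513]
lid_center [(array([334.8, 183.5]), 0.79)] [332.75883534 184.6428177 ]
lid_grip [(array([277.7, 217.1]), 0.76), (array([264.4, 184.8]), 0.7), (array([212.2, 229.8]), 0.63)] [278.31156697 216.70153273]
lid_grip [(array([324.7, 177.8]), 0.92)] [325.88966003 183.19681071]
```

Request:
jog_arm(
  moves=[
    {"slide": [1, -30, 17], "angular": [0, 0, 0], "fingers": 1},
    {"slide": [1, -60, 34], "angular": [0, 0, 0], "fingers": 1},
    {"slide": [1, -80, 46], "angular": [0, 0, 0], "fingers": 1},
    {"slide": [1, -88, 50], "angular": [0, 0, 0], "fingers": 1},
    {"slide": [1, -88, 50], "angular": [0, 0, 0], "fingers": 1},
  ],
)

```text
clock: 9.55
tcp_pos: [0.558, -0.0372, 0.0574]
orientation: [-0.001, 0.003, 0.866, 0.501]
wrist_force: [-0.5, -0.3, -1.6]
finger_gap: 0.0182
grip_force: 60.3
```

Request:
jog_arm(
  moves=[
    {"slide": [0, -2, 1], "angular": [0, 0, 0], "fingers": 1},
    {"slide": [0, -4, 2], "angular": [0, 0, 0], "fingers": 1},
    {"slide": [0, -4, 2], "angular": [0, 0, 0], "fingers": 1},
  ],
)

```text
clock: 9.8
tcp_pos: [0.5597, -0.0384, 0.0549]
orientation: [0.001, 0.001, 0.866, 0.499]
wrist_force: [-0.3, 0.1, -1.8]
finger_gap: 0.0181
grip_force: 60.4
```

Request:
jog_arm(
  moves=[
    {"slide": [0, -2, 1], "angular": [0, 0, 0], "fingers": 1},
    {"slide": [0, -4, 2], "angular": [0, 0, 0], "fingers": 1},
    {"slide": [0, -5, 3], "angular": [0, 0, 0], "fingers": 1},
    {"slide": [0, -5, 3], "angular": [0, 0, 0], "fingers": 1},
  ],
)

```text
clock: 10.13
tcp_pos: [0.5594, -0.0378, 0.0486]
orientation: [0.0, 0.002, 0.866, 0.5]
wrist_force: [-0.3, -1.2, 2.4]
finger_gap: 0.0182
grip_force: 61.6
```

Contact with the table. Opening a little, letting the lid settle, and pulling out backwards.

Request:
jog_arm(
  moves=[
    {"slide": [0, 0, 0], "angular": [0, 0, 0], "fingers": 0.6},
    {"slide": [0, 0, 0], "angular": [0, 0, 0], "fingers": 0.55},
    {"slide": [0, 0, 0], "angular": [0, 0, 0], "fingers": 0.55},
    {"slide": [0, 0, -5], "angular": [0, 0, 0], "fingers": 0.55},
    {"slide": [0, 0, -15], "angular": [0, 0, 0], "fingers": 0.55},
    {"slide": [0, 0, -25], "angular": [0, 0, 0], "fingers": 0.55},
    {"slide": [0, 0, -40], "angular": [0, 0, 0], "fingers": 0.55},
    {"slide": [0, 0, -60], "angular": [0, 0, 0], "fingers": 0.55},
    {"slide": [0, 30, -100], "angular": [0, 0, 0], "fingers": 0.55},
    {"slide": [0, 60, -130], "angular": [0, 0, 0], "fingers": 0.55},
  ],
)

```text
clock: 10.97
tcp_pos: [0.5584, -0.1195, 0.1564]
orientation: [-0.001, 0.003, 0.865, 0.501]
wrist_force: [-0.1, -0.7, -0.4]
finger_gap: 0.0384
grip_force: 0.0
```

Run:
```python
from h import *
s=get_state();print(s["joint_pos"],s["tcp_pos"],s["finger_gap"],s["wrist_force"])
a=read_camera("scene");b=read_camera("top")
for t in("lid_center","lid_grip","lid_window"):
    for p in(a,b): print(t,[(np.round(d["point"],1),round(d["p"],2)) for d in tip_of(t,p)][:3])
p=b
h=cv2.cvtColor(p["color"],cv2.COLOR_RGB2HSV);m=cv2.inRange(h,(8,150,60),(22,255,255));m[:,:250]=0;m[:110]=0;m[:,430:]=0
cs=max(cv2.findContours(m,0,2)[0],key=cv2.contourArea);print(cv2.minEnclosingCircle(cs),cv2.fitEllipse(cv2.convexHull(cs)))
w=np.hstack([cv2.resize(i,None,fx=2.8,fy=2.8,interpolation=3) for i in(a["color"][170:310,190:330],b["color"][110:250,270:410])]);cv2.imwrite("pics/c7.png",w[:,:,::-1])
```

```text
[-0.73954834  0.89286553  0.38841129  1.93084444  0.69622261 -1.06471215] [ 0.55837403 -0.11948606  0.15638048] 0.03839517639232884 [-0.11514813 -0.71080965 -0.35427822]
lid_center [(array([262., 192.]), 0.89), (array([274. , 285.5]), 0.78), (array([435. , 372.8]), 0.48)]
lid_center [(array([334.6, 193.4]), 0.92)]
lid_grip [(array([272.7, 274.1]), 0.67), (array([444.1, 330.5]), 0.47)]
lid_grip [(array([334.6, 187.5]), 0.77), (array([191.4, 227.8]), 0.28)]
lid_window [(array([264. , 185.8]), 0.76), (array([284. , 293.1]), 0.62)]
lid_window [(array([323.8, 190.9]), 0.71)]
((335.3731689453125, 191.26824951171875), 28.24759864807129) ((335.31719970703125, 191.16409301757812), (55.80628967285156, 56.38661193847656), 20.807870864868164)
```

View pics/c7.png

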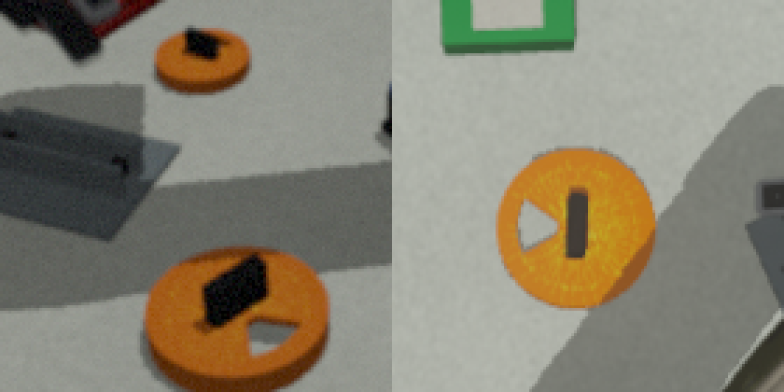

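The lid lies flat with its bar up, centred at about top (335,191). Its window points image-left (world +y) and the bar runs roughly along world x. Next I'll measure precisely and set up the bar grasp.

```bash
cat >> h.py <<'E'
def down(Y):
    Y=np.radians(Y);y=np.array([np.cos(Y),np.sin(Y),0]);z=np.array([0,0,-1.]);return np.column_stack([np.cross(y,z),y,z])
E
python3 - <<'E'
from h import *
p=read_camera("top");g=p["color"].astype(int)
c=np.array([335.3,191.2]);print("centre",onz(p,c,.02))
yy,xx=np.mgrid[:480,:640];d=np.hypot(xx-c[0],yy-c[1])
bar=(g.max(2)<90)&(d<20);win=(g[:,:,2]>90)&(d<25)
P=np.argwhere(bar)[:,::-1];W=np.argwhere(win)[:,::-1]
print(len(P),len(W))
wc=onz(p,W.mean(0),.017)[:2]-onz(p,c,.02)[:2];print("win",np.degrees(np.arctan2(wc[1],wc[0])),np.hypot(*wc))
v=np.linalg.eigh(np.cov(P.T))[1][:,1];m=P.mean(0);e=onz(p,m+v*5,.05)-onz(p,m-v*5,.05);print("bar",np.degrees(np.arctan2(e[1],e[0])),onz(p,m,.045))
print(go([.55,-.03,.15],down(87)))
E
```

```text
centre [ 0.56331665 -0.02783606  0.02      ]
145 177
win 85.55942855867353 0.03001782648064877
bar 176.93337031486874 [ 0.56339134 -0.02798457  0.045     ]
(array([ 8.9, 38.8, 78.3]), array([60.1, -1.7,  2.5]))
```

Request:
jog_arm(
  moves=[
    {"slide": [-4, 40, 80], "angular": [60.1, -1.7, 2.5], "fingers": 0.45},
    {"slide": [-4, 40, 80], "angular": [60.1, -1.7, 2.5], "fingers": 0.45},
    {"slide": [-4, 40, 80], "angular": [60.1, -1.7, 2.5], "fingers": 0.45},
    {"slide": [-4, 40, 80], "angular": [60.1, -1.7, 2.5], "fingers": 0.45},
    {"slide": [-4, 40, 80], "angular": [60.1, -1.7, 2.5], "fingers": 0.45},
    {"slide": [-4, 40, 80], "angular": [60.1, -1.7, 2.5], "fingers": 0.45},
    {"slide": [-4, 40, 80], "angular": [60.1, -1.7, 2.5], "fingers": 0.45},
    {"slide": [-4, 40, 80], "angular": [60.1, -1.7, 2.5], "fingers": 0.45},
    {"slide": [-4, 40, 80], "angular": [60.1, -1.7, 2.5], "fingers": 0.45},
    {"slide": [-4, 40, 80], "angular": [60.1, -1.7, 2.5], "fingers": 0.45},
  ],
)

```text
clock: 12.25
tcp_pos: [0.5625, -0.0249, 0.151]
orientation: [0.001, 0.023, 1.0, -0.002]
wrist_force: [-0.0, -0.9, -0.6]
finger_gap: 0.0469
grip_force: 0.0
```

Run:
```python
from h import *
s=get_state();print(s["joint_pos"],s["tcp_pos"],s["finger_gap"],go([.5633,-.028,.05],down(86.5)))
a=read_camera("scene")
print(proj(a,s["tcp_pos"]+[0,0,.025]),proj(a,s["tcp_pos"]-[0,0,.011]),proj(a,[.5633,-.028,.05]))
w=cv2.resize(a["color"][130:350,180:380],None,fx=2.6,fy=2.6,interpolation=3);w=np.clip(w.astype(float)*1.7,0,255).astype(np.uint8);cv2.imwrite("pics/c8.png",w[:,:,::-1])
```

```text
[-0.18517895  0.31073475 -0.09596927  1.16219792 -0.00288228 -0.13833061] [ 0.56253371 -0.02493641  0.15104368] 0.04688763111995163 (array([ -0.8,  -2.7, 101.1]), array([-0.2,  0.1,  0.8]))
[269.35559535 208.23601443] [270.80503446 226.8822529 ] [272.48413046 268.19374307]
```

View pics/c8.png

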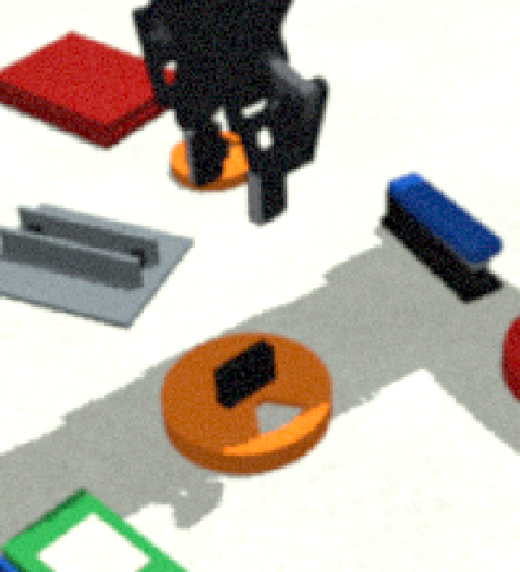

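The fingertips are at about (257,201) and (281,215), which confirms they sit 25 mm behind the reported TCP. The bar is at (274,274) in the image. So the bar grasp needs the TCP reading at about 0.006 m. I'll descend in stages.

Request:
jog_arm(
  moves=[
    {"slide": [-1, -3, 35], "angular": [0, 0, 0.8], "fingers": 0.45},
    {"slide": [-1, -3, 70], "angular": [0, 0, 0.8], "fingers": 0.45},
    {"slide": [-1, -3, 100], "angular": [0, 0, 0.8], "fingers": 0.45},
    {"slide": [-1, -3, 115], "angular": [0, 0, 0.8], "fingers": 0.45},
    {"slide": [-1, -3, 115], "angular": [0, 0, 0.8], "fingers": 0.45},
  ],
)

```text
clock: 12.72
tcp_pos: [0.56, -0.0321, 0.0307]
orientation: [-0.004, 0.034, 0.999, 0.0]
wrist_force: [-0.9, -0.9, -0.9]
finger_gap: 0.0467
grip_force: 0.0
```

Request:
jog_arm(
  moves=[
    {"slide": [0, 0, 8], "angular": [0, 0, 0], "fingers": 0.45},
    {"slide": [0, 0, 16], "angular": [0, 0, 0], "fingers": 0.45},
    {"slide": [0, 0, 24], "angular": [0, 0, 0], "fingers": 0.45},
    {"slide": [0, 0, 28], "angular": [0, 0, 0], "fingers": 0.45},
    {"slide": [0, 0, 28], "angular": [0, 0, 0], "fingers": 0.45},
  ],
)

```text
clock: 13.13
tcp_pos: [0.564, -0.0319, 0.0073]
orientation: [0.0, 0.033, 0.999, -0.001]
wrist_force: [-0.1, 1.6, 0.1]
finger_gap: 0.0472
grip_force: 0.0
```

Request:
jog_arm(
  moves=[
    {"slide": [0, 4, 0], "angular": [0, 0, 0], "fingers": 0.45},
    {"slide": [0, 4, 0], "angular": [0, 0, 0], "fingers": 0.7},
    {"slide": [0, 4, 0], "angular": [0, 0, 0], "fingers": 1},
    {"slide": [0, 4, 0], "angular": [0, 0, 0], "fingers": 1},
    {"slide": [0, 4, 0], "angular": [0, 0, 0], "fingers": 1},
    {"slide": [0, 4, 0], "angular": [0, 0, 0], "fingers": 1},
    {"slide": [0, 4, 0], "angular": [0, 0, 0], "fingers": 1},
    {"slide": [0, 4, 0], "angular": [0, 0, 0], "fingers": 1},
  ],
  squeeze=50,
)

```text
clock: 13.8
tcp_pos: [0.5653, -0.0278, 0.0086]
orientation: [0.002, 0.033, 0.999, -0.001]
wrist_force: [-1.2, 1.3, 6.2]
finger_gap: 0.0127
grip_force: 50.3
```

Run:
```python
from h import *
s=get_state();print(s["joint_pos"],s["tcp_pos"],s["finger_gap"],go([.525,.268,.15],down(188)))
```

```text
[-0.19012355  0.43001035 -0.29797097  0.83943446 -0.00152796 -0.12370137] [ 0.56534399 -0.02783608  0.00863944] 0.012716529291004298 (array([  59.4,  292.2, -142.1]), array([  -0.2,    0. , -101.8]))
```

Request:
jog_arm(
  moves=[
    {"slide": [0, 0, -30], "angular": [0, 0, 0], "fingers": 1},
    {"slide": [0, 0, -70], "angular": [0, 0, 0], "fingers": 1},
    {"slide": [0, 0, -110], "angular": [0, 0, 0], "fingers": 1},
    {"slide": [0, 0, -142], "angular": [0, 0, 0], "fingers": 1},
    {"slide": [0, 0, -142], "angular": [0, 0, 0], "fingers": 1},
  ],
)

```text
clock: 14.22
tcp_pos: [0.5683, -0.0283, 0.1569]
orientation: [0.006, 0.033, 0.999, -0.002]
wrist_force: [0.9, -0.4, -0.5]
finger_gap: 0.0129
grip_force: 49.4
```

Run:
```python
from h import *
np.set_printoptions(precision=4,suppress=True)
s=get_state();print(s["tcp_pos"],s["finger_gap"],s["wrist_force"])
a=read_camera("scene");b=read_camera("top")
for t,z in(("drum_rim",.09),("drum",0),("red_heap",.034)):
    u=[tip_of(t,p)[0]["point"] for p in(a,b)];print(t,u,onz(a,u[0],z),onz(b,u[1],z),tri(ray(a,u[0]),ray(b,u[1]))[0])
# model fit: dark score of collar ring (z=.09, r 42..48) in both pictures
from scipy.optimize import minimize
def score(x,cam,z,lo,hi):
    g=cv2.GaussianBlur(cv2.cvtColor(cam["color"],cv2.COLOR_RGB2GRAY),(0,0),.7).astype(float);th=np.linspace(0,2*np.pi,120)
    def m(r):
        uv=np.array([proj(cam,[x[0]+r*np.cos(t),x[1]+r*np.sin(t),z]) for t in th]).astype(np.float32)
        return cv2.remap(g.astype(np.float32),uv[None,:,0],uv[None,:,1],1)[0]
    return m(lo).clip(0,150)+m(hi).clip(0,150)-2*m(.045)*1.0, m(.045)
for n,cam in(("scene",a),("top",b)):
    best=max(((score((x,y),cam,.09,.038,.053)[0].mean(),x,y) for x in np.arange(.515,.5351,.002) for y in np.arange(.258,.2781,.002)));print(n,best)
    x=best[1:]
    prof=score(x,cam,.09,.038,.053)[1];print([int(v) for v in prof])
```

```text
[ 0.5683 -0.0283  0.1569] 0.012926102478009537 [ 0.8762 -0.3723 -0.5004]
drum_rim [[440.8, 331.4], [180.6, 208.5]] [0.5214 0.2646 0.09  ] [0.5269 0.2662 0.09  ] [0.5261 0.2656 0.0951]Traceback (most recent call last):
  File "<stdin>", line 6, in <module>
IndexError: list index out of range
```

Run:
```python
from h import *
np.set_printoptions(precision=4,suppress=True)
s=get_state();print(s["tcp_pos"],s["finger_gap"],s["wrist_force"])
a=read_camera("scene");b=read_camera("top");th=np.linspace(0,2*np.pi,120,endpoint=False)
def ring(x,cam,g,r,z=.09):
    uv=np.array([proj(cam,[x[0]+r*np.cos(t),x[1]+r*np.sin(t),z]) for t in th]).astype(np.float32)
    return cv2.remap(g,uv[None,:,0],uv[None,:,1],1)[0]
for n,cam in(("scene",a),("top",b)):
    g=cv2.cvtColor(cam["color"],cv2.COLOR_RGB2GRAY).astype(np.float32)
    sc=lambda x:sum(np.minimum(ring(x,cam,g,r),90).mean() for r in(.0435,.045,.0465))
    res=sorted((sc((x,y)),x,y) for x in np.arange(.515,.5351,.001) for y in np.arange(.256,.2781,.001));w=np.array(res[:12]);print(n,w[:,0].min(),w[:,1:].mean(0),w[:,1:].std(0))
    print([int(v) for v in ring(w[:,1:].mean(0),cam,g,.045)])
```

```text
[ 0.5629 -0.0273  0.1476] 0.012760115497876107 [-0.624   0.8876 -2.1524]
scene 81.55863952636719 [0.5242 0.2701] [0.0012 0.0008]
[6, 11, 2, 9, 8, 7, 8, 12, 7, 13, 2, 10, 11, 45, 115, 100, 53, 49, 28, 3, 4, 20, 10, 9, 14, 11, 20, 11, 10, 18, 17, 13, 15, 20, 18, 9, 10, 17, 16, 24, 12, 15, 11, 16, 60, 121, 150, 146, 93, 15, 3, 10, 11, 10, 3, 10, 5, 10, 11, 8, 4, 11, 2, 8, 14, 12, 9, 5, 7, 9, 1, 16, 13, 93, 149, 153, 154, 150, 82, 9, 7, 17, 11, 11, 2, 12, 16, 10, 11, 9, 14, 16, 18, 19, 12, 12, 16, 17, 15, 18, 23, 13, 12, 14, 70, 107, 108, 88, 45, 16, 16, 2, 13, 10, 22, 15, 5, 18, 22, 14]
top 191.44114685058594 [0.523  0.2682] [0.0011 0.0009]
[56, 56, 56, 56, 56, 56, 56, 56, 57, 56, 56, 56, 56, 75, 129, 153, 152, 154, 143, 89, 56, 56, 56, 55, 55, 55, 56, 55, 56, 55, 56, 56, 55, 56, 56, 55, 56, 56, 56, 56, 57, 56, 55, 107, 147, 144, 136, 119, 82, 58, 56, 56, 56, 57, 56, 56, 57, 56, 56, 57, 57, 56, 56, 56, 56, 56, 56, 56, 56, 56, 55, 55, 55, 72, 94, 105, 119, 133, 123, 71, 54, 54, 54, 55, 55, 55, 55, 55, 54, 54, 54, 54, 55, 55, 55, 55, 54, 56, 57, 55, 56, 56, 55, 74, 111, 123, 121, 120, 101, 67, 55, 56, 55, 56, 56, 56, 56, 56, 56, 56]
```

The collar is at (0.5235, 0.269) and the notches are at 48° mod 90 in both views, so the window target yaw is about 183°. Carrying the lid over.

Run:
```python
from h import *
print(go([.5235,.269,.15],down(183)))
```

```text
(array([ 59.4, 293.1,  -2.4]), array([  0. ,  -0.2, -96.8]))
```

Request:
jog_arm(
  moves=[
    {"slide": [59, 293, -3], "angular": [0, 0, -97], "fingers": 1},
    {"slide": [59, 293, -3], "angular": [0, 0, -97], "fingers": 1},
    {"slide": [59, 293, -3], "angular": [0, 0, -97], "fingers": 1},
    {"slide": [59, 293, -3], "angular": [0, 0, -97], "fingers": 1},
    {"slide": [59, 293, -3], "angular": [0, 0, -97], "fingers": 1},
    {"slide": [59, 293, -3], "angular": [0, 0, -97], "fingers": 1},
    {"slide": [59, 293, -3], "angular": [0, 0, -97], "fingers": 1},
    {"slide": [59, 293, -3], "angular": [0, 0, -97], "fingers": 1},
    {"slide": [59, 293, -3], "angular": [0, 0, -97], "fingers": 1},
    {"slide": [59, 293, -3], "angular": [0, 0, -97], "fingers": 1},
  ],
)

```text
clock: 15.45
tcp_pos: [0.5239, 0.2701, 0.1508]
orientation: [-0.001, -0.562, 0.827, -0.001]
wrist_force: [-0.7, 0.7, -1.4]
finger_gap: 0.0132
grip_force: 49.5
```

Run:
```python
from h import *
print(get_state()["joint_pos"],go([.5235,.269,.15],down(183)))
```

```text
[ 0.34129821  0.36350035 -0.02108702  1.18765853 -0.00263542 -0.85124368] (array([1.2, 0. , 0.8]), array([ -0. ,  -0.2, -24.7]))
```

Request:
jog_arm(
  moves=[
    {"slide": [0, 0, 0], "angular": [0, 0, -24.7], "fingers": 1},
    {"slide": [0, 0, 0], "angular": [0, 0, -24.7], "fingers": 1},
    {"slide": [0, 0, 0], "angular": [0, 0, -24.7], "fingers": 1},
    {"slide": [0, 0, 0], "angular": [0, 0, -24.7], "fingers": 1},
    {"slide": [0, 0, 0], "angular": [0, 0, -24.7], "fingers": 1},
  ],
)

```text
clock: 15.87
tcp_pos: [0.5245, 0.2685, 0.151]
orientation: [0.001, 0.723, -0.691, 0.001]
wrist_force: [-0.2, 0.3, -1.9]
finger_gap: 0.0126
grip_force: 49.5
```

Run:
```python
from h import *
np.set_printoptions(precision=4,suppress=True)
print(go([.5235,.269,.096],down(183)))
a=read_camera("scene");b=read_camera("top");s=get_state();X=s["tcp_pos"];print(X)
g=X+[0,0,.0014]
print(proj(a,g),proj(b,g),[d["point"] for p in(a,b) for d in tip_of("lid_center",p)])
for p in(a,b):
    h=cv2.cvtColor(p["color"],cv2.COLOR_RGB2HSV);m=cv2.inRange(h,(6,150,40),(24,255,255));m[:,:120]=0
    m[:100]=0
    if p is a:m[:,:330]=0
    else:m[:,260:]=0
    c=np.vstack([k for k in cv2.findContours(m,0,2)[0] if cv2.contourArea(k)>30]);print(cv2.minEnclosingCircle(c),cv2.boundingRect(c))
th=np.linspace(0,6.28,90)
for p in(a,b):
    P=np.array([proj(p,g+[.057*np.cos(t),.057*np.sin(t),z]) for t in th for z in(-.01,.01)]);print(P.min(0),P.max(0))
```

```text
(array([-0.7,  1. , 55. ]), array([ 0. , -0.2, -0.4]))
[0.5247 0.2686 0.1513]
[450.4819 302.7124] [170.649  207.0612] [[447.1, 300.6], [444.2, 342.8], [171.6, 205.5], [448.9, 282.0]]
((449.15283203125, 306.09698486328125), 48.94534683227539) (405, 266, 94, 81)
((172.0, 206.5), 32.26850509643555) (162, 175, 42, 64)
[404.2129 266.1956] [499.2297 344.1476]
[136.8408 174.278 ] [203.8397 239.3128]
```

The lid outline matches the model within about 1 mm. Lowering.

Request:
jog_arm(
  moves=[
    {"slide": [0, 0, 20], "angular": [0, 0, 0], "fingers": 1},
    {"slide": [-1, 1, 40], "angular": [0, 0, 0], "fingers": 1},
    {"slide": [-1, 1, 52], "angular": [0, 0, 0], "fingers": 1},
    {"slide": [-1, 1, 55], "angular": [0, 0, 0], "fingers": 1},
    {"slide": [-1, 1, 55], "angular": [0, 0, 0], "fingers": 1},
  ],
)

```text
clock: 16.48
tcp_pos: [0.5232, 0.2692, 0.096]
orientation: [0.001, 0.722, -0.692, 0.001]
wrist_force: [0.5, 0.9, -1.6]
finger_gap: 0.0125
grip_force: 49.4
```

Request:
jog_arm(
  moves=[
    {"slide": [0, 0, 2], "angular": [0, 0, 0], "fingers": 1},
    {"slide": [0, 0, 4], "angular": [0, 0, 0], "fingers": 1},
    {"slide": [0, 0, 6], "angular": [0, 0, 0], "fingers": 1},
    {"slide": [0, 0, 6], "angular": [0, 0, 0], "fingers": 1},
  ],
)

```text
clock: 16.82
tcp_pos: [0.5244, 0.2696, 0.0915]
orientation: [-0.0, 0.722, -0.692, 0.001]
wrist_force: [-0.6, 0.1, -1.5]
finger_gap: 0.0127
grip_force: 49.4
```

Request:
jog_arm(
  moves=[
    {"slide": [0, 0, 1], "angular": [0, 0, 0], "fingers": 1},
    {"slide": [0, 0, 2], "angular": [0, 0, 0], "fingers": 1},
    {"slide": [0, 0, 3], "angular": [0, 0, 0], "fingers": 1},
    {"slide": [0, 0, 3], "angular": [0, 0, 0], "fingers": 1},
  ],
)

```text
clock: 17.15
tcp_pos: [0.524, 0.2695, 0.088]
orientation: [0.0, 0.722, -0.691, 0.001]
wrist_force: [0.5, -0.7, -1.5]
finger_gap: 0.013
grip_force: 49.4
```

There is no contact yet below the riding height, so the lugs appear to be in the notches. Continuing.

Request:
jog_arm(
  moves=[
    {"slide": [0, 0, 1], "angular": [0, 0, 0], "fingers": 1},
    {"slide": [0, 0, 2], "angular": [0, 0, 0], "fingers": 1},
    {"slide": [0, 0, 3], "angular": [0, 0, 0], "fingers": 1},
    {"slide": [0, 0, 3], "angular": [0, 0, 0], "fingers": 1},
  ],
)

```text
clock: 17.48
tcp_pos: [0.5238, 0.2696, 0.0849]
orientation: [0.0, 0.722, -0.691, 0.001]
wrist_force: [-0.1, 0.9, -1.9]
finger_gap: 0.0128
grip_force: 49.5
```

Request:
jog_arm(
  moves=[
    {"slide": [0, 0, 1], "angular": [0, 0, 0], "fingers": 1},
    {"slide": [0, 0, 2], "angular": [0, 0, 0], "fingers": 1},
    {"slide": [0, 0, 3], "angular": [0, 0, 0], "fingers": 1},
    {"slide": [0, 0, 3], "angular": [0, 0, 0], "fingers": 1},
  ],
)

```text
clock: 17.82
tcp_pos: [0.5239, 0.2696, 0.0846]
orientation: [-0.0, 0.722, -0.691, 0.001]
wrist_force: [-6.5, -1.5, 13.3]
finger_gap: 0.0131
grip_force: 51.5
```

Contact at a TCP reading of 0.0846, exactly the predicted home height. I'll check by trying to turn it.

Request:
jog_arm(
  moves=[
    {"slide": [0, 0, -2], "angular": [0, 0, 2], "fingers": 1},
    {"slide": [0, 0, -2], "angular": [0, 0, 4], "fingers": 1},
    {"slide": [0, 0, -2], "angular": [0, 0, 6], "fingers": 1},
    {"slide": [0, 0, -2], "angular": [0, 0, 6], "fingers": 1},
  ],
)

```text
clock: 18.15
tcp_pos: [0.5232, 0.2703, 0.0849]
orientation: [-0.0, -0.686, 0.728, -0.001]
wrist_force: [-5.8, 1.7, 6.1]
finger_gap: 0.0129
grip_force: 60.4
```

Run:
```python
from h import *
s=get_state();print(s["ft_torque"],s["wrist_force"],go([.524,.2695,.0855],down(183)))
```

```text
[0.44447145 1.09949514 1.27121854] [-5.78339662  1.70104467  6.0769576 ] (array([ 0.7, -0.8, -0.6]), array([-0. , -0.1, -6.4]))
```

The turn is blocked with 1.3 N m, so the lugs are engaged. Turning back, releasing and retreating.

Request:
jog_arm(
  moves=[
    {"slide": [0, 0, 0], "angular": [0, 0, -3], "fingers": 1},
    {"slide": [0, 0, 0], "angular": [0, 0, -6], "fingers": 1},
    {"slide": [0, 0, 0], "angular": [0, 0, -6], "fingers": 0.7},
    {"slide": [0, 0, 0], "angular": [0, 0, -6], "fingers": 0.5},
    {"slide": [0, 0, 0], "angular": [0, 0, -6], "fingers": 0.5},
    {"slide": [0, 0, 0], "angular": [0, 0, -6], "fingers": 0.5},
    {"slide": [0, 0, -20], "angular": [0, 0, -6], "fingers": 0.5},
    {"slide": [0, 0, -60], "angular": [0, 0, -6], "fingers": 0.5},
    {"slide": [0, 0, -100], "angular": [0, 0, -6], "fingers": 0.5},
    {"slide": [0, 0, -140], "angular": [0, 0, -6], "fingers": 0.5},
  ],
)

```text
clock: 18.98
tcp_pos: [0.5235, 0.2694, 0.2253]
orientation: [0.001, 0.722, -0.692, 0.001]
wrist_force: [1.7, 1.0, 1.5]
finger_gap: 0.0429
grip_force: 0.0
```

Request:
jog_arm(
  moves=[
    {"slide": [-40, 0, 0], "angular": [0, 0, 0], "fingers": 0.5},
    {"slide": [-80, 0, 0], "angular": [0, 0, 0], "fingers": 0.5},
    {"slide": [-120, 0, 0], "angular": [0, 0, 0], "fingers": 0.5},
    {"slide": [-160, 0, 0], "angular": [0, 0, 0], "fingers": 0.5},
    {"slide": [-200, 0, 0], "angular": [0, 0, 0], "fingers": 0.5},
    {"slide": [-200, 0, 0], "angular": [0, 0, 0], "fingers": 0.5},
  ],
)

```text
clock: 19.48
tcp_pos: [0.5136, 0.476, 0.2211]
orientation: [0.0, 0.724, -0.69, 0.0]
wrist_force: [-1.1, -1.4, -0.5]
finger_gap: 0.0426
grip_force: 0.0
```

Run:
```python
from h import *
np.set_printoptions(precision=4,suppress=True)
a=read_camera("scene");b=read_camera("top");s=get_state();print(s["tcp_pos"],s["finger_gap"],s["wrist_force"])
th=np.linspace(0,6.28,90)
for p,(l,r) in((a,(330,640)),(b,(100,260))):
    h=cv2.cvtColor(p["color"],cv2.COLOR_RGB2HSV);m=cv2.inRange(h,(6,150,40),(24,255,255));m[:100]=0;m[:,:l]=0;m[:,r:]=0
    c=np.vstack([k for k in cv2.findContours(m,0,2)[0] if cv2.contourArea(k)>30]);print("seen",cv2.boundingRect(c))
    for zc in(.086,.092):
        P=np.array([proj(p,[.5235+.057*np.cos(t),.269+.057*np.sin(t),zc+z]) for t in th for z in(-.01,.01)]);print(zc,P.min(0),P.max(0)-P.min(0))
    for t in("lid_window","lid_grip","lid_center"): print(t,[(np.round(d["point"],1),round(d["p"],2)) for d in tip_of(t,p)][:3])
    for w in(183,193): print("win",w,proj(p,[.5235+.029*np.cos(np.radians(w)),.269+.029*np.sin(np.radians(w)),.093]))
    print("grip",proj(p,[.5235,.269,.111]))
```

```text
[0.5146 0.4711 0.2221] 0.04290279686004644 [ 0.0635  0.5287 -0.1385]
seen (401, 300, 86, 76)
0.086 [399.2421 299.8349] [88.2235 76.627 ]
0.092 [399.7311 296.9586] [88.7921 76.752 ]
lid_window [(array([455.2, 320.4]), 0.76), (array([266.7, 185.1]), 0.57)]
lid_grip [(array([261.9, 183.4]), 0.77), (array([446.7, 323.6]), 0.71)]
lid_center [(array([263.9, 191.7]), 0.81), (array([438.3, 337. ]), 0.77), (array([432.8, 372.8]), 0.6)]
win 183 [453.1552 319.8051]
win 193 [449.7091 318.211 ]
grip [445.5259 323.8692]
seen (149, 180, 61, 61)
0.086 [148.0679 179.7917] [62.644  60.9068]
0.092 [147.0953 179.3819] [63.0129 61.2558]
lid_window [(array([178.4, 226.5]), 0.93), (array([456.8, 286.2]), 0.68)]
lid_grip [(array([172.8, 209. ]), 0.85), (array([455.3, 283.7]), 0.75)]
lid_center [(array([453.4, 281.5]), 0.89), (array([179.3, 212. ]), 0.61), (array([189.1, 227.4]), 0.59)]
win 183 [179.6009 225.5902]
win 193 [182.2565 225.1836]
grip [176.33   209.4916]
```

The lid is home: its outline matches a centre height of 0.086 m, and the window faces about 183°, toward the red compartment.

```bash
python3 -c "
from workcell import *
print(hand_in())"
```

```text
the job is handed in; nothing more can be done
None
```

The large orange lid is on the drum, lugs locked in the notches, lying flat and let go, with its window over the red clips (about 10° off the middle of that compartment, as the notches set it); I handed the job in at about 20 s, with no verdict returned.

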